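Load the vial carrier under the autosampler hood

ROBOT

A 7-joint arm with a two-finger parallel gripper is mounted at the origin on the work surface. World frame = base frame: x ahead of the robot, y to its left, z up, the work surface at z = 0. Lengths are in m, angles in rad, forces in N, time in s.
With the tool pointing down it reaches from about 0.425 to 0.875 m from the base axis. Payload 9.9 kg.
Tool frame: the origin (TCP) lies between the finger pads; the fingertips stand 19 mm ahead of it and the grasp point (between the pads) is the TCP; z points along the fingers, x is the direction in which the jaws open and shut, and the axes are right-handed (so a half turn about z gives the same grasp; the last joint's range is limited). The gripper opens to 85 mm and grips with 20 to 120 N. Pads are 22 mm wide; open, the fingers measure 114 mm over their backs; the gripper's body (76 mm by 85 mm) begins 54 mm behind the grasp point. The pads swing forward as they close: fully open they stand 13 mm farther back than shut.
Start: joints at [1.034, 0.576, 0.025, 1.437, -0.015, 1.129, -0.057], TCP at [0.295, -0.607, 0.25] pointing down, gripper open.
Joint ranges: [-2.76, 2.76], [-0.34, 2.15], [-1.52, 1.57], [0.19, 2.46], [-1.09, 4.23], [0.17, 1.99], [-2.82, 2.82]. Speed limits (rad/s): [2.22, 2.22, 3.01, 3.01, 3.14, 3.14, 3.14].

INTERFACE

Orientations are given as a rotation vector (axis times angle).
In Python, from cell import env, vision gives the robot as it stands. The module is installed in compiled form; this text tells all that it offers.
- The arm moves only by the tool move_arm, never from a script. Its argument "targets" is a list that holds one entry, the list of rows, each a list of 5 numbers: the opening, from 0 (shut) to 1 (fully open), then the shift along the tool's x, y, z scaled (see below), then the turn about the tool's z scaled (see below). In form: [[[jaw, x, y, z, roll], ...]]. A call has exactly 10 rows; each row is the pose to reach, as a shift and turn from the pose measured when the call began, along the tool's axes at that moment, turning the shorter way round; what a row does not reach only later rows make up. The controller multiplies each number of a shift by 10 cm and each number of a turn by pi rad. A row lasts 1/10 s, in which the tool goes at most 50 mm and 8.59 degrees, less where a joint would pass 70% of its speed; a pose out of reach is approached as far as the arm can. A call with a number of a shift or a turn outside -1 to 1 is refused whole. A call with a gripper value outside its range is refused whole. The fingers move at their own pace and stop on an object; "force" is the grip in N (left out, the last holds). Time passes only in rows, so rows that repeat a pose let the fingers close, or fill a call up. It gives the time, the measured TCP pose, the force and the opening at its end, in the units of the state.
- env.get_obs(): the state, without advancing time (a new reading comes with each control period).
- vision.grab_frame(name): name is "side" or "top"; returns the picture (480x640x3 uint8, blue, green, red); there is no depth.
- vision.get_calibration(name): a dict with "fov_y" (degrees; the focal length in pixels is half the picture's height over the tangent of half this angle, whatever the lens; pixels are square), "cx", "cy" (the principal point, pixels), "dist" ([k1, k2, p1, p2, k3] as OpenCV has them; the pictures are not rectified), "eye" and "rotation" of the camera in the world. Camera axes: x right, y up, looking along -z (the intrinsics and any distortion apply to the point x, -y, -z); pixel columns grow to the right and rows downward; lengths in m; the calibration is good to about 2 mm. A picture is of the moment at which its call begins. get_calibration takes no time and is no camera call.
- env.close_job(): hands the job in, once; it reports no verdict.
The state is a dict: "time_s": time; "q": joint angles; "joint_vel": joint speeds; "effort": joint torques, N m; "position": TCP position; "tcp_rot": TCP orientation; "contact_force": force on the tool from outside, world axes, zero at the start; "ft_torque": the same for the moment, N m; "opening": finger opening in m.
Only numpy, scipy, OpenCV 4.12 (cv2) and the standard library are available. Lean on these libraries where they do the work, as an engineer would, in place of code of your own. Each camera call takes 0.05 s, during which the arm holds its last target. There are 200 camera calls.

TASK

Slide the vial carrier along the bench between the guide rails and in under the autosampler's hood, nose first, until it meets the soft buffer hidden inside; press it there with about 10 N for a second (20 N is too much) and then let go, leaving it resting against the buffer. Keep the carrier flat on the bench, let nothing touch the hood, and leave the bottle, beaker and tip box alone.

Things in the scene. Friction and masses are not known exactly. Their poses are not given: they have to be found in the camera images.
- station: loading station fixed to the bench; origin on the bench (z = 0), on the lane's centre line, straight below the hood's front edge. x points along the lane into the bay (-x is the open mouth), y across, z up. Two aluminium rails, 18 mm high, parallel from x = -70 to +220 mm, inner faces at y = +-38 mm. Lane floor is the bench.
- mouth (a point): middle of the lane's flared mouth on the bench, station (-115, 0, 0) mm, station axes. From the parallel rails at x = -70 mm the rails flare out to x = -118 mm, where the inner faces are about 120 mm apart.
- hood: dark grey autosampler housing overhanging the lane (origin and axes of the station): x = 0 to 240, y = -170 to +170 mm, underside 65 mm and top 200 mm above the bench; side walls below it outside |y| = 120 mm; yellow strip on its front lower edge. Nothing may touch it.
- buffer: buffer in the bay; origin on the bench at its mount's front, station (195, 0, 0) mm, station axes. From it a rubber plunger, 50 mm wide, 10 to 40 mm high, faces the mouth; its free face lies somewhere at station x = 88 to 122 mm, set anew each time, not measured. It yields 1 mm per 4 N (8 mm at most), plus 2 N per 10 mm/s. Only the push on it counts, not the carrier's sliding drag of 1 to 5 N.
- carrier: loose light grey carrier with 21 capped vials fixed in it, 0.3 to 0.65 kg; origin at the centre of its underside, x to its nose, z up. 236 mm long (x = -118 to 118), 70 mm wide. Front block x = -18 to 118 mm, vial caps up to 51 mm high; rear plate 10 mm thick with a blue upright fin. It starts flat on the bench.
- nose (a point): middle of the carrier's front face, carrier (118, 0, 12) mm; this face meets the buffer plunger. Axes as the carrier.
- fin_top (a point): middle of the top of the carrier's blue fin, carrier (-90, 0, 80) mm, carrier axes. The fin is an upright plate to grip across its thickness: 14 mm thick (y), 50 mm long (x), 10 to 80 mm above the bench. It stays outside the hood, 85 to 125 mm in front of it when home.
- bottle: loose amber bottle with blue cap, 52 mm diameter, 115 mm high, origin at the centre of its underside; leave alone.
- beaker: loose glass beaker, 60 mm diameter, 75 mm high, origin at the centre of its underside; leave alone.
- tipbox: loose orange pipette tip box with clear lid, 100 x 75 x 55 mm, origin at the centre of its underside; leave alone.
Mind the look-alikes: they are no part of the job. Several things have the shape of the carrier; the one meant has the colours described above.

How it is judged:
By the outcome, as a careful person would: the job done as asked, in the order asked, and still so for the second after the job is handed in, with the robot touching nothing.
It also fails if it takes over 72 s, if anything falls off the work surface, if the arm or the gripper's body presses on something with over 40 N, if the wrist force passes 120 N, or if a joint passes its speed limit or range.

## Working session

There is one attempt and no reset: what is moved stays moved. The work goes in short steps, Python scripts to look and compute and a tool call to move; the robot and the scene stay as the last step left them, time stands still between calls to the robot, and variables do not carry over. Pictures are saved under pics/ and viewed, about 8 in all and at most 12, crops included, and the job is handed in when it is done.

Besides the shell and the picture viewer there is one more tool, called after ">>>" by a JSON object that holds its "name" and its "arguments". move_arm: Moves the arm, as the interface text tells. Its arguments: {"type":"object","properties":{"targets":{"type":"array"},"force":{"type":"number"}},"required":["targets"]}

```bash
mkdir -p pics; ls; python3 - <<'E'
from cell import env, vision
import cv2
for n in("top","side"):
    cv2.imwrite(f"pics/{n}0.png",vision.grab_frame(n)); c=vision.get_calibration(n);print(n,c)
print(env.get_obs())
E
```

```text
pics
top {'fov_y': 52.868485360814155, 'cx': 322.08365895209647, 'cy': 241.02192654454484, 'dist': array([-0.04223356,  0.        ,  0.        ,  0.        ,  0.        ]), 'eye': array([ 0.37719875, -0.10192621,  1.0851324 ]), 'rotation': array([ 0.16697066, -0.1291251 , -1.5781568 ])}
side {'fov_y': 51.94192364473602, 'cx': 324.97665054895094, 'cy': 236.54112172575148, 'dist': array([-0.12218187,  0.        ,  0.        ,  0.        ,  0.        ]), 'eye': array([0.18193351, 0.63296128, 0.63030934]), 'rotation': array([ 0.28416044, -1.28278854, -2.3860185 ])}
{'time_s': 0.1, 'q': array([ 1.03420108,  0.57646532,  0.02485767,  1.43783147, -0.01498936,
        1.12898637, -0.05648713]), 'joint_vel': array([ 9.19850497e-04, -4.70497692e-04, -1.54011442e-03, -1.06608773e-03,
       -1.55939567e-05, -5.75517507e-04,  3.17157164e-04]), 'effort': array([ 6.93148511e-03, -7.67295241e+01,  2.25825749e+00, -2.86603528e+01,
        1.58868218e-02,  8.57587002e-03,  2.87934881e-05]), 'position': array([ 0.29513403, -0.60663996,  0.24951484]), 'tcp_rot': array([-2.66282162e+00,  1.66567336e+00,  2.07819994e-03]), 'contact_force': array([-0.19250976, -0.64031093,  0.11058026]), 'ft_torque': array([ 0.03108585,  0.01810393, -0.02579631]), 'opening': 0.08539944381462926}
```

View pics/top0.png

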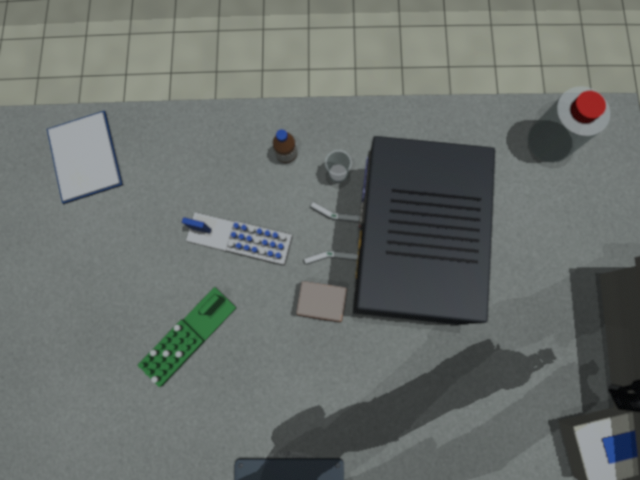

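View pics/side0.png

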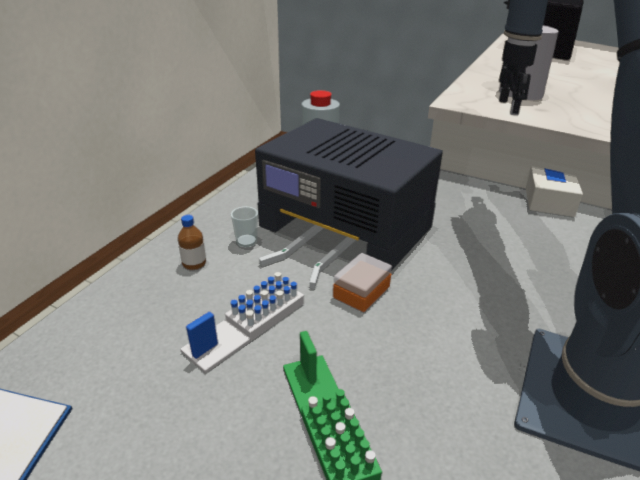

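The top view shows the grey carrier at about (190–290, 215–262), nose to the right, and the mouth rails at (305–360, 205–262). The green one is a decoy. Next I'll look at enlarged crops.

```bash
cat > h.py <<'E'
import numpy as np, cv2
from cell import env, vision
from scipy.spatial.transform import Rotation as R
F=np.diag([1.,-1,-1])
def cam(n):
    c=vision.get_calibration(n); f=240/np.tan(np.radians(c['fov_y'])/2)
    K=np.array([[f,0,c['cx']],[0,f,c['cy']],[0,0,1]])
    return K,np.array(c['dist']),np.array(c['eye']),R.from_rotvec(c['rotation']).as_matrix()
def ray(n,uv):
    K,d,e,M=cam(n); p=cv2.undistortPoints(np.array([[uv]],float),K,d)[0,0]
    return e,M@F@np.array([p[0],p[1],1])
def at_z(n,uv,z):
    e,r=ray(n,uv); return e+r*(z-e[2])/r[2]
def proj(n,P):
    K,d,e,M=cam(n); T=(M@F).T
    return cv2.projectPoints(np.array(P,float).reshape(-1,1,3),cv2.Rodrigues(T)[0],-T@e,K,d)[0][:,0]
def crop(n,x,y,w,h,name,s=4,img=None):
    im=vision.grab_frame(n) if img is None else img
    cv2.imwrite(f"pics/{name}.png",cv2.resize(im[y:y+h,x:x+w],None,fx=s,fy=s,interpolation=cv2.INTER_CUBIC))
E
python3 - <<'E'
from h import *
crop("top",175,185,200,140,"tc",4,cv2.imread("pics/top0.png"))
crop("side",170,190,200,150,"sc",4,cv2.imread("pics/side0.png"))
E
```

```text
(no output)
```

View pics/tc.png

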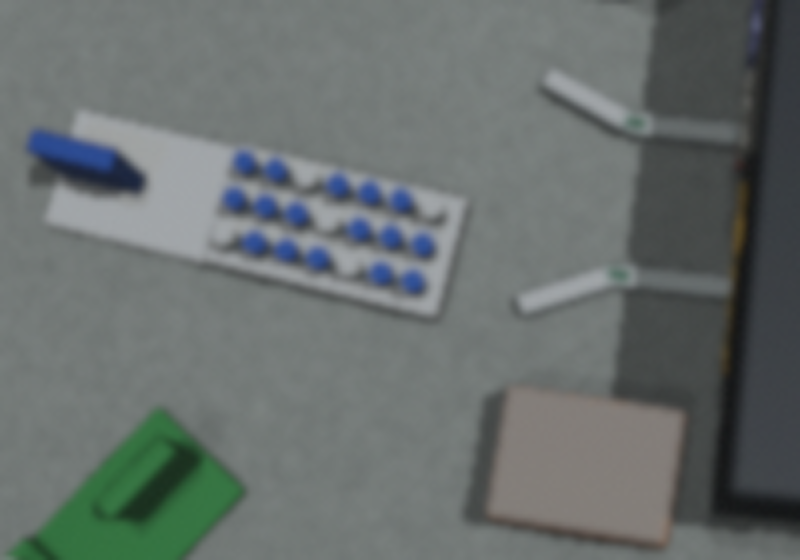

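View pics/sc.png

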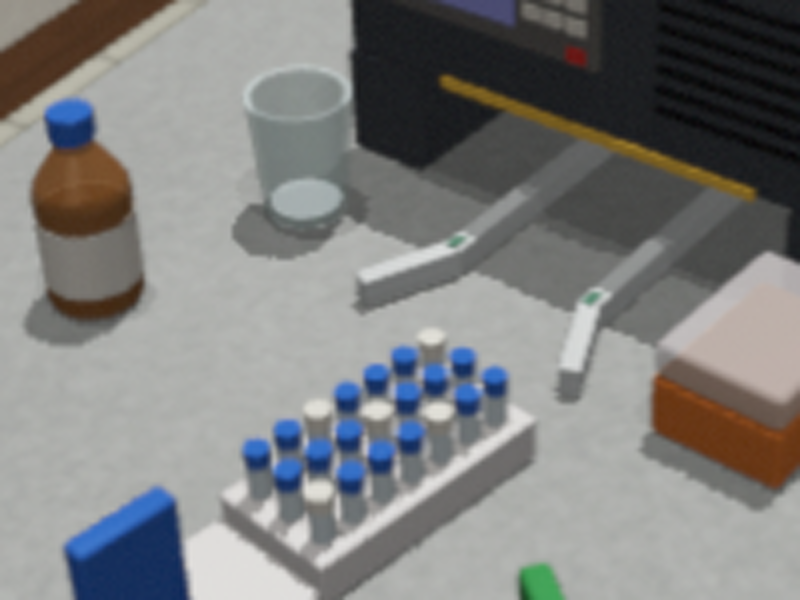

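Enlarged, the green rail marks at the bend (station x=-70, z=18) are at crop (637,122) and (620,272). The rear plate corners are at (78,110) and (46,222), the front corners at (467,200) and (437,320), and the fin top is around (73,150).

```bash
python3 - <<'E'
from h import *
T=lambda x,y:(175+(x+.5)/4-.5,185+(y+.5)/4-.5)
S=lambda x,y:(170+(x+.5)/4-.5,190+(y+.5)/4-.5)
np.set_printoptions(precision=4,suppress=True)
a=at_z("top",T(637,122),.018);b=at_z("top",T(620,272),.018)
a2=at_z("side",S(457,241),.018);b2=at_z("side",S(592,297),.018)
print("marks top",a,b,"side",a2,b2,np.linalg.norm(a-b),np.linalg.norm(a2-b2))
for l,r in((a,b),(a2,b2)):
    d=(l-r)/np.linalg.norm(l-r);print("lane yaw",np.degrees(np.arctan2(-d[0],d[1])), "mid",(l+r)/2)
e1=at_z("top",T(738,133),.018);e2=at_z("top",T(725,288),.018)
for p,q in((a,e1),(b,e2)):
    d=q-p;print("rail yaw",np.degrees(np.arctan2(d[1],d[0])))
y1=at_z("side",S(445,80),.067);y2=at_z("side",S(752,193),.067);d=y1-y2
print("strip",y1,y2,np.linalg.norm(d),"yaw from strip (x dir)",np.degrees(np.arctan2(-d[0],d[1])))
C=[at_z("top",T(78,110),.01),at_z("top",T(46,222),.01)]
for z in(.02,.024,.03):
    D=[at_z("top",T(467,200),z),at_z("top",T(437,320),z)]
    m,n=sum(C)/2,sum(D)/2;d=n-m
    print(z,"rear",m,"nose",n,"len",np.linalg.norm(d[:2]),"w",np.linalg.norm(C[0]-C[1]),np.linalg.norm(D[0]-D[1]),"yaw",np.degrees(np.arctan2(d[1],d[0])))
print("fin",at_z("top",T(73,151),.08))
o=env.get_obs();print(R.from_rotvec(o['tcp_rot']).as_matrix())
E
```

```text
marks top [ 0.6402 -0.1046  0.018 ] [ 0.554  -0.0938  0.018 ] side [ 0.6407 -0.1042  0.018 ] [ 0.5536 -0.0938  0.018 ] 0.0868980857753309 0.08776909553739264
lane yaw -97.13434533012412 mid [ 0.5971 -0.0992  0.018 ]
lane yaw -96.80669110014306 mid [ 0.5971 -0.099   0.018 ]
rail yaw -97.31700871990334
rail yaw -99.60297446718847
strip [ 0.6898 -0.1766  0.067 ] [ 0.4921 -0.1532  0.067 ] 0.19905910886691827 yaw from strip (x dir) -96.73758799493918
0.02 rear [0.6219 0.2268 0.01  ] nose [0.562  0.0002 0.02  ] len 0.2343474734698971 w 0.06773077510103855 0.07007097105561946 yaw -104.80523725820902
0.024 rear [0.6219 0.2268 0.01  ] nose [ 0.5613 -0.0002  0.024 ] len 0.23489638400140803 w 0.06773077510103855 0.06980782641335251 yaw -104.94497435198
0.03 rear [0.6219 0.2268 0.01  ] nose [ 0.5603 -0.0007  0.03  ] len 0.23572235425717344 w 0.06773077510103855 0.06941310944995191 yaw -105.15335769374315
fin [0.614  0.1998 0.08  ]
[[ 0.4375 -0.8992 -0.0007]
 [-0.8992 -0.4375  0.0013]
 [-0.0015  0.0001 -1.    ]]
```

Both cameras agree on the geometry:

| Item | Position (m) | Yaw |
|---|---|---|
| Lane at station x=-70 mm | (0.597, -0.099) | about -97° |
| Carrier, fin | (0.614, 0.200) | about -105° |

Carrier length measures 235 mm against a stated 236 mm. I'll move over the fin now, going up first.

>>> {"name": "move_arm", "arguments": {"targets": [[[1,-0.1,-0.1,-0.2,0],[1,-0.2,-0.2,-0.4,0],[1,-0.3,-0.3,-0.6,0],[1,-0.4,-0.4,-0.8,0],[1,-0.5,-0.5,-1,0],[1,-0.6,-0.6,-1,0],[1,-0.7,-0.7,-1,0],[1,-0.8,-0.8,-1,0],[1,-0.9,-0.9,-1,0],[1,-1,-1,-1,0]]], "force": 40}}

```text
time_s: 1.1
position: [0.3416, -0.4718, 0.349]
tcp_rot: [-2.663, 1.665, 0.004]
contact_force: [0.4, -0.3, -0.2]
opening: 0.0856
```

>>> {"name": "move_arm", "arguments": {"targets": [[[1,-0.1,-0.1,0,0],[1,-0.2,-0.2,0,0],[1,-0.3,-0.3,0,0],[1,-0.4,-0.4,0,0],[1,-0.5,-0.5,0,0],[1,-0.6,-0.6,0,0],[1,-0.7,-0.7,0,0],[1,-0.8,-0.8,0,0],[1,-0.9,-0.9,0,0],[1,-1,-1,0,0]]]}}

```text
time_s: 2.1
position: [0.3881, -0.337, 0.3492]
tcp_rot: [-2.663, 1.665, 0.004]
contact_force: [0.3, 0.7, 0.1]
opening: 0.0855
```

>>> {"name": "move_arm", "arguments": {"targets": [[[1,-0.1,-0.1,0,0],[1,-0.2,-0.2,0,0],[1,-0.3,-0.3,0,0],[1,-0.4,-0.4,0,0],[1,-0.5,-0.5,0,0],[1,-0.6,-0.6,0,0],[1,-0.7,-0.7,0,0],[1,-0.8,-0.8,0,0],[1,-0.9,-0.9,0,0],[1,-1,-1,0,0]]]}}

```text
time_s: 3.1
position: [0.4346, -0.2023, 0.3495]
tcp_rot: [-2.662, 1.665, 0.004]
contact_force: [-0.3, 0.6, 0.4]
opening: 0.0852
```

>>> {"name": "move_arm", "arguments": {"targets": [[[1,-0.1,-0.1,0,0],[1,-0.2,-0.2,0,0],[1,-0.3,-0.3,0,0],[1,-0.4,-0.4,0,0],[1,-0.5,-0.5,0,0],[1,-0.6,-0.6,0,0],[1,-0.7,-0.7,0,0],[1,-0.8,-0.8,0,0],[1,-0.9,-0.9,0,0],[1,-1,-1,0,0]]]}}

```text
time_s: 4.1
position: [0.4808, -0.0675, 0.3497]
tcp_rot: [-2.663, 1.666, 0.004]
contact_force: [0.6, -0.0, -0.6]
opening: 0.0853
```

>>> {"name": "move_arm", "arguments": {"targets": [[[1,-0.1,-0.1,0,0],[1,-0.2,-0.2,0,0],[1,-0.3,-0.3,0,0],[1,-0.4,-0.4,0,0],[1,-0.5,-0.5,0,0],[1,-0.6,-0.6,0,0],[1,-0.7,-0.7,0,0],[1,-0.8,-0.8,0,0],[1,-0.9,-0.9,0,0],[1,-1,-1,0,0]]]}}

```text
time_s: 5.1
position: [0.5274, 0.0673, 0.3499]
tcp_rot: [-2.662, 1.666, 0.004]
contact_force: [0.7, -0.1, -0.2]
opening: 0.0852
```

>>> {"name": "move_arm", "arguments": {"targets": [[[1,-0.1,-0.1,0,-0.03],[1,-0.2,-0.2,0,-0.07],[1,-0.3,-0.3,0,-0.11],[1,-0.4,-0.4,0,-0.15],[1,-0.5,-0.5,0,-0.19],[1,-0.6,-0.6,0,-0.23],[1,-0.7,-0.7,0,-0.272],[1,-0.8,-0.8,0,-0.272],[1,-0.85,-0.9,0,-0.272],[1,-0.85,-1,0,-0.272]]]}}

```text
time_s: 6.1
position: [0.5804, 0.1888, 0.3501]
tcp_rot: [-3.112, 0.415, 0.003]
contact_force: [0.7, 0.2, 0.4]
opening: 0.0854
```

>>> {"name": "move_arm", "arguments": {"targets": [[[1,0.1,-0.05,0.1,0],[1,0.2,-0.1,0.2,0],[1,0.3,-0.15,0.3,0],[1,0.3,-0.2,0.4,0],[1,0.3,-0.2,0.5,0],[1,0.3,-0.2,0.6,0],[1,0.3,-0.2,0.7,0],[1,0.3,-0.2,0.8,0],[1,0.3,-0.2,0.9,0],[1,0.3,-0.2,1,0]]]}}

```text
time_s: 7.1
position: [0.6144, 0.2003, 0.2494]
tcp_rot: [-3.112, 0.415, 0.002]
contact_force: [0.0, -0.7, 0.2]
opening: 0.0857
```

>>> {"name": "move_arm", "arguments": {"targets": [[[1,0,0,0.1,0],[1,0,0,0.2,0],[1,0,0,0.3,0],[1,0,0,0.4,0],[1,0,0,0.5,0],[1,0,0,0.6,0],[1,0,0,0.7,0],[1,0,0,0.8,0],[1,0,0,0.9,0],[1,0,0,1,0]]]}}

```text
time_s: 8.1
position: [0.6143, 0.2005, 0.1486]
tcp_rot: [-3.112, 0.415, 0.002]
contact_force: [-0.1, 0.1, 1.0]
opening: 0.0857
```

```bash
python3 - <<'E'
from h import *
crop("side",130,150,240,180,"g1",3)
print(env.get_obs()['position'])
E
```

```text
[0.61355951 0.20018086 0.1469049 ]
```

View pics/g1.png

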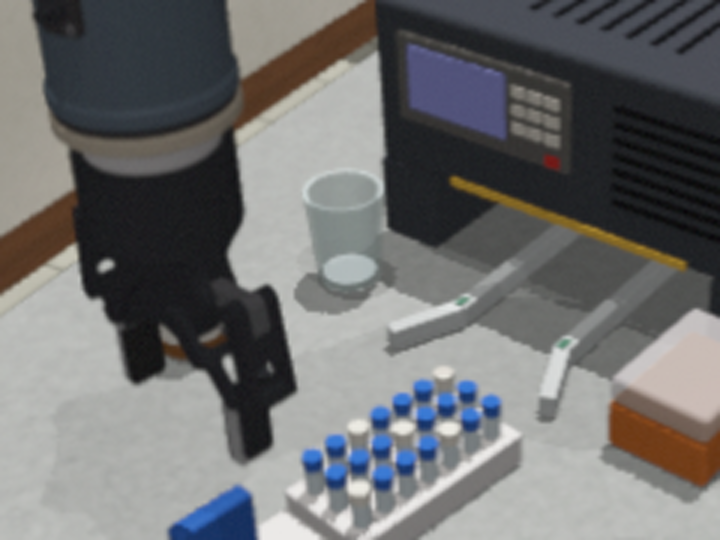

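The gripper is above and behind the fin in the view. That fits parallax, since its measured position matches the fin's. I'll descend and grip.

>>> {"name": "move_arm", "arguments": {"targets": [[[1,0,0,0.12,0],[1,0,0,0.25,0],[1,0,0,0.37,0],[1,0,0,0.5,0],[1,0,0,0.6,0],[1,0,0,0.7,0],[1,0,0,0.8,0],[1,0,0,0.9,0],[1,0,0,0.97,0],[1,0,0,0.97,0]]]}}

```text
time_s: 9.15
position: [0.6127, 0.2001, 0.0488]
tcp_rot: [-3.114, 0.415, 0.008]
contact_force: [0.0, 0.3, 0.2]
opening: 0.0856
```

>>> {"name": "move_arm", "arguments": {"targets": [[[0,0,0,0,0],[0,0,0,0,0],[0,0,0,0,0],[0,0,0,0,0],[0,0,0,0,0],[0,0,0,0,0],[0,0,0,0,0],[0,0,0,0,0],[0,0,0,0,0],[0,0,0,0,0]]], "force": 40}}

```text
time_s: 10.15
position: [0.6131, 0.2002, 0.0492]
tcp_rot: [-3.113, 0.415, 0.006]
contact_force: [-0.0, -0.8, 5.9]
opening: 0.0132
```

```bash
python3 - <<'E'
from h import *
o=env.get_obs();print(o)
crop("side",130,200,200,150,"g2",4)
E
```

```text
{'time_s': 10.15, 'q': array([-0.16147556,  0.76941329, -0.37792131,  1.70830967,  0.38567643,
        0.74142682, -0.99624462]), 'joint_vel': array([ 4.77297234e-04,  7.98080925e-05,  1.29931690e-03,  8.16555394e-05,
       -4.70693316e-04, -1.08435370e-04,  7.76778018e-05]), 'effort': array([-5.34533698e-02, -7.63472915e+01, -5.67378759e+00, -1.81812483e+01,
       -2.79482938e-01,  8.50957632e-02, -4.51606046e-02]), 'position': array([0.61308375, 0.20022134, 0.04917067]), 'tcp_rot': array([-3.11339005,  0.41528142,  0.00645411]), 'contact_force': array([-0.01685065, -0.83714962,  5.93416809]), 'ft_torque': array([-0.1913498 , -0.28638391,  0.02008769]), 'opening': 0.013178229160387068}
```

View pics/g2.png

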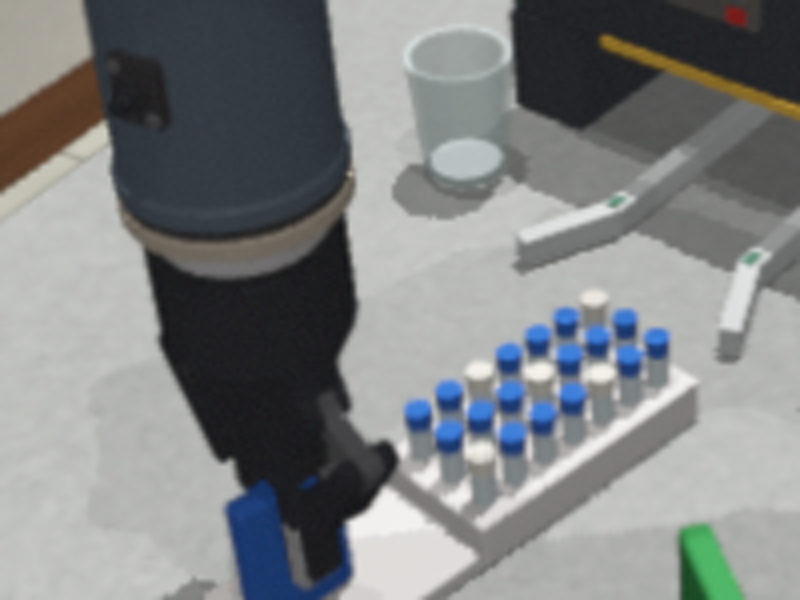

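The fin is gripped: opening 13 mm, with the pads across the fin's thickness. Next I'll align the carrier in front of the mouth, using a small planner that turns station targets into move units.

```bash
cat >> h.py <<'E'
YAW=np.radians(-97.0); DX=np.array([np.cos(YAW),np.sin(YAW),0]); DY=np.array([-np.sin(YAW),np.cos(YAW),0])
ORG=np.array([.5971,-.0991,0])+.07*DX
def plan(nose_x,z,y=0,yaw=-97.0):
    o=env.get_obs(); M=R.from_rotvec(o['tcp_rot']).as_matrix()
    n=o['position']; s=n-ORG
    ang=np.degrees(np.arctan2(M[1,0],M[0,0]))
    print("now nose_x %.1f y %.1f z %.1f mm jaw %.2f"%(s@DX*1e3+208,s@DY*1e3,n[2]*1e3,ang),"toolz",M[:,2].round(4),
      "F lane",(o['contact_force']@DX).round(2),"lat",(o['contact_force']@DY).round(2),"z",o['contact_force'][2].round(2),'t',o['time_s'])
    w=ORG+DX*(nose_x-208)/1e3+DY*y/1e3; w[2]=z
    print("shift",(M.T@(w-n)*10).round(3),"roll",round(-(yaw+90-ang)/180,4), "unit lane 10mm",(M.T@DX*.1).round(4))
E
python3 -c "
from h import *
plan(-135,.0492)"
```

```text
now nose_x -161.0 y -20.6 z 49.2 mm jaw -15.19 toolz [-0.004   0.0012 -1.    ] F lane 0.43 lat 0.13 z 6.02 t 10.2
shift [ 0.241  0.228 -0.001] roll -0.0455 unit lane 10mm [ 0.0143  0.099  -0.0001]
```

>>> {"name": "move_arm", "arguments": {"targets": [[[0,0.024,0.023,0,-0.005],[0,0.048,0.046,0,-0.01],[0,0.08,0.076,0,-0.015],[0,0.11,0.107,0,-0.02],[0,0.145,0.137,0,-0.026],[0,0.175,0.168,0,-0.032],[0,0.21,0.198,0,-0.038],[0,0.241,0.228,0,-0.0455],[0,0.241,0.228,0,-0.0455],[0,0.241,0.228,0,-0.0455]]]}}

```text
time_s: 11.2
position: [0.6302, 0.1718, 0.0492]
tcp_rot: [-3.135, 0.191, 0.007]
contact_force: [-2.1, 0.7, 5.8]
opening: 0.0136
```

```bash
python3 - <<'E'
from h import *
plan(-60,.0492)
im=vision.grab_frame("top"); cv2.imwrite("pics/t3raw.png",im)
crop("top",205,170,160,120,"t3",5,im)
E
```

```text
now nose_x -134.9 y -0.2 z 49.2 mm jaw -6.97 toolz [-0.0044  0.0013 -1.    ] F lane -0.49 lat -2.13 z 5.8 t 11.2
shift [ 0.001  0.749 -0.   ] roll 0.0002 unit lane 10mm [-0.0001  0.1    -0.0001]
```

View pics/t3.png

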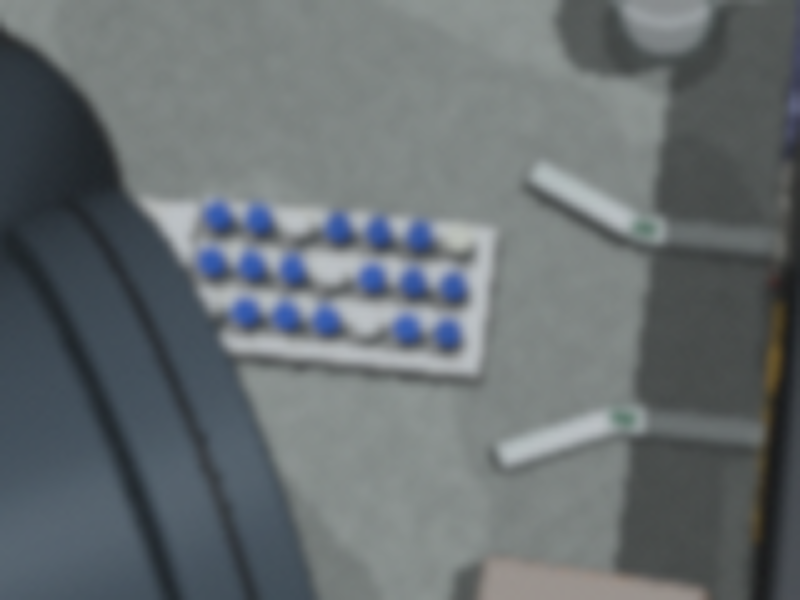

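The nose's front corners are at crop (495,228) and (482,375), and the rail marks at (646,229) and (624,418). I'll check the alignment numerically.

```bash
python3 - <<'E'
from h import *
T=lambda x,y:(205+(x+.5)/5-.5,170+(y+.5)/5-.5)
st=lambda p:np.array([(p-ORG)@DX,(p-ORG)@DY])*1e3
a,b=[st(at_z("top",T(*q),.018)) for q in((646,229),(624,418))]
print("marks",a,b,(a+b)/2)
for z in(.024,.03):
    c,d=[st(at_z("top",T(*q),z)) for q in((495,228),(482,375))]; print("nose",z,c,d,(c+d)/2)
# block upper (left) edge: corner (150,202)->(495,228), lower (230,350)->(482,375)
for p,q in(((200,204),(495,228)),((230,352),(482,375))):
    v=st(at_z("top",T(*q),.024))-st(at_z("top",T(*p),.024));print("edge yaw rel lane",np.degrees(np.arctan2(v[1],v[0])))
E
```

```text
marks [-69.85826626  42.78216892] [-70.32025621 -44.80971202] [-70.08926123  -1.01377155]
nose 0.024 [-137.71064779   34.562229  ] [-135.45508314  -33.24504781] [-136.58286546    0.65859059]
nose 0.03 [-137.16039591   33.13462235] [-134.91758499  -34.28924927] [-136.03899045   -0.57731346]
edge yaw rel lane 1.2654856319222882
edge yaw rel lane 0.8725364676496072
```

The carrier is centred within about 1 mm and yaw agrees to about 1°. I'll enter the rails.

>>> {"name": "move_arm", "arguments": {"targets": [[[0,0,0.06,0,0],[0,0,0.15,0,0],[0,0,0.24,0,0],[0,0,0.33,0,0],[0,0,0.42,0,0],[0,0,0.5,0,0],[0,0,0.58,0,0],[0,0,0.65,0,0],[0,0,0.71,0,0],[0,0,0.75,0,0]]]}}

```text
time_s: 12.25
position: [0.6211, 0.0967, 0.0492]
tcp_rot: [-3.135, 0.191, 0.007]
contact_force: [-0.1, 3.5, 2.2]
opening: 0.0134
```

```bash
python3 -c "
from h import *
plan(0,.0492)"
```

```text
now nose_x -59.3 y -0.1 z 49.2 mm jaw -6.98 toolz [-0.0043  0.0012 -1.    ] F lane -3.5 lat -0.49 z 2.24 t 12.25
shift [ 0.001  0.593 -0.   ] roll 0.0001 unit lane 10mm [-0.      0.1    -0.0001]
```

>>> {"name": "move_arm", "arguments": {"targets": [[[0,0,0.06,0,0],[0,0,0.12,0,0],[0,0,0.18,0,0],[0,0,0.24,0,0],[0,0,0.3,0,0],[0,0,0.36,0,0],[0,0,0.42,0,0],[0,0,0.48,0,0],[0,0,0.54,0,0],[0,0,0.59,0,0]]]}}

```text
time_s: 13.25
position: [0.6139, 0.0376, 0.0492]
tcp_rot: [-3.135, 0.192, 0.007]
contact_force: [0.3, 3.6, 3.9]
opening: 0.0141
```

```bash
python3 -c "
from h import *
plan(60,.0492)
im=vision.grab_frame('top');crop('top',220,170,160,120,'t4',5,im)"
```

```text
now nose_x 0.3 y -0.0 z 49.2 mm jaw -6.99 toolz [-0.0042  0.0011 -1.    ] F lane -3.59 lat -0.12 z 3.91 t 13.25
shift [ 0.     0.597 -0.   ] roll 0.0 unit lane 10mm [-0.      0.1    -0.0001]
```

View pics/t4.png

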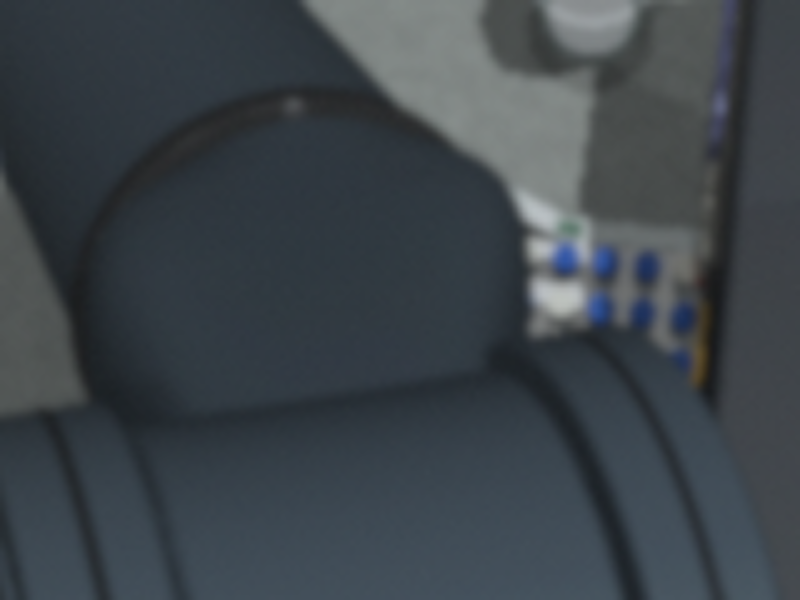

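The carrier is in the rails, with the caps just at the hood's front edge. The forearm overlaps the hood in this view, so I'll check its height from the side.

```bash
python3 -c "
from h import *
print(env.get_obs()['q'])
cv2.imwrite('pics/s4.png',vision.grab_frame('side'))"
```

```text
[ 0.13041971  0.74577228 -0.43245175  1.7901463   0.44971724  0.70918959
 -0.67171293]
```

View pics/s4.png

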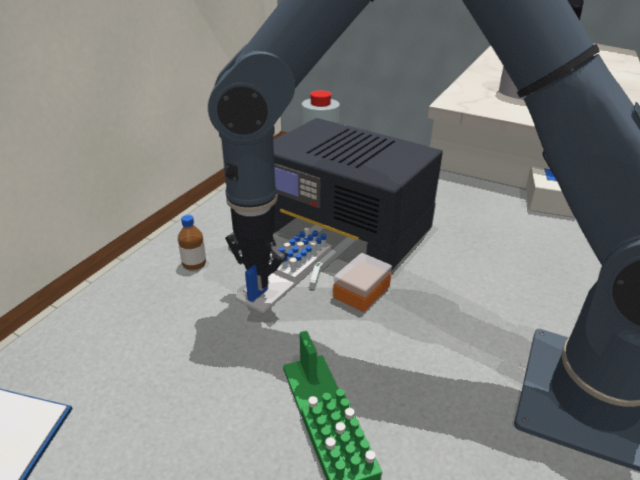

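```bash
python3 -c "
from h import *
p=env.get_obs()['position']
for z in(.05,.2,.25,.3,.35,.4): print(z,proj('side',[p[0],p[1],z]).round())
plan(60,.0492)"
```

```text
0.05 [[258. 278.]]
0.2 [[252. 209.]]
0.25 [[250. 183.]]
0.3 [[248. 156.]]
0.35 [[246. 126.]]
0.4 [[244.  95.]]
now nose_x 1.2 y 0.0 z 49.2 mm jaw -7.05 toolz [-0.0046 -0.     -1.    ] F lane 0.75 lat 0.25 z 4.28 t 13.35
shift [0.    0.588 0.   ] roll -0.0003 unit lane 10mm [0.0001 0.1    0.0001]
```

The wrist joint sits at z≈0.37 m with its lower edge at about 0.30 m, well above the 0.2 m hood top. I'll continue to nose x≈60, then 80.

>>> {"name": "move_arm", "arguments": {"targets": [[[0,0,0.06,0,0],[0,0,0.12,0,0],[0,0,0.18,0,0],[0,0,0.24,0,0],[0,0,0.3,0,0],[0,0,0.36,0,0],[0,0,0.42,0,0],[0,0,0.48,0,0],[0,0,0.54,0,0],[0,0,0.59,0,0]]]}}

```text
time_s: 14.35
position: [0.6065, -0.0225, 0.0492]
tcp_rot: [3.135, -0.193, -0.007]
contact_force: [-0.3, 4.8, 3.0]
opening: 0.0135
```

>>> {"name": "move_arm", "arguments": {"targets": [[[0,0,0.02,0,0],[0,0,0.04,0,0],[0,0,0.06,0,0],[0,0,0.08,0,0],[0,0,0.1,0,0],[0,0,0.12,0,0],[0,0,0.14,0,0],[0,0,0.16,0,0],[0,0,0.18,0,0],[0,0,0.2,0,0]]]}}

```text
time_s: 15.35
position: [0.604, -0.0426, 0.0492]
tcp_rot: [3.135, -0.194, -0.007]
contact_force: [-0.5, 3.9, 2.3]
opening: 0.0137
```

```bash
python3 -c "
from h import *
plan(90,.0492)"
```

```text
now nose_x 81.0 y -0.0 z 49.2 mm jaw -7.06 toolz [-4.7e-03 -1.0e-04 -1.0e+00] F lane -3.79 lat -0.99 z 2.26 t 15.35
shift [ 0.001  0.09  -0.   ] roll -0.0004 unit lane 10mm [0.0001 0.1    0.0001]
```

Drag is about 4 N while moving. I'll creep in 3 mm steps, since first contact adds at most about 12 N.

>>> {"name": "move_arm", "arguments": {"targets": [[[0,0,0.003,0,0],[0,0,0.006,0,0],[0,0,0.009,0,0],[0,0,0.012,0,0],[0,0,0.015,0,0],[0,0,0.018,0,0],[0,0,0.021,0,0],[0,0,0.024,0,0],[0,0,0.027,0,0],[0,0,0.03,0,0]]]}}

```text
time_s: 16.35
position: [0.6036, -0.0456, 0.0492]
tcp_rot: [3.135, -0.193, -0.007]
contact_force: [0.2, 4.5, 3.5]
opening: 0.0133
```

>>> {"name": "move_arm", "arguments": {"targets": [[[0,0,0.003,0,0],[0,0,0.006,0,0],[0,0,0.009,0,0],[0,0,0.012,0,0],[0,0,0.015,0,0],[0,0,0.018,0,0],[0,0,0.021,0,0],[0,0,0.024,0,0],[0,0,0.027,0,0],[0,0,0.03,0,0]]]}}

```text
time_s: 17.35
position: [0.6032, -0.0486, 0.0492]
tcp_rot: [3.135, -0.194, -0.007]
contact_force: [0.5, 3.5, 3.2]
opening: 0.0136
```

>>> {"name": "move_arm", "arguments": {"targets": [[[0,0,0.003,0,0],[0,0,0.006,0,0],[0,0,0.009,0,0],[0,0,0.012,0,0],[0,0,0.015,0,0],[0,0,0.018,0,0],[0,0,0.021,0,0],[0,0,0.024,0,0],[0,0,0.027,0,0],[0,0,0.03,0,0]]]}}

```text
time_s: 18.35
position: [0.6028, -0.0516, 0.0492]
tcp_rot: [3.135, -0.193, -0.007]
contact_force: [1.0, 3.3, 3.7]
opening: 0.0139
```

>>> {"name": "move_arm", "arguments": {"targets": [[[0,0,0.003,0,0],[0,0,0.006,0,0],[0,0,0.009,0,0],[0,0,0.012,0,0],[0,0,0.015,0,0],[0,0,0.018,0,0],[0,0,0.021,0,0],[0,0,0.024,0,0],[0,0,0.027,0,0],[0,0,0.03,0,0]]]}}

```text
time_s: 19.35
position: [0.6024, -0.0546, 0.0492]
tcp_rot: [3.135, -0.193, -0.008]
contact_force: [-0.3, 4.6, 2.4]
opening: 0.0137
```

>>> {"name": "move_arm", "arguments": {"targets": [[[0,0,0.003,0,0],[0,0,0.006,0,0],[0,0,0.009,0,0],[0,0,0.012,0,0],[0,0,0.015,0,0],[0,0,0.018,0,0],[0,0,0.021,0,0],[0,0,0.024,0,0],[0,0,0.027,0,0],[0,0,0.03,0,0]]]}}

```text
time_s: 20.35
position: [0.6021, -0.0576, 0.0492]
tcp_rot: [3.135, -0.193, -0.007]
contact_force: [0.2, 4.8, 2.8]
opening: 0.014
```

>>> {"name": "move_arm", "arguments": {"targets": [[[0,0,0.003,0,0],[0,0,0.006,0,0],[0,0,0.009,0,0],[0,0,0.012,0,0],[0,0,0.015,0,0],[0,0,0.018,0,0],[0,0,0.021,0,0],[0,0,0.024,0,0],[0,0,0.027,0,0],[0,0,0.03,0,0]]]}}

```text
time_s: 21.35
position: [0.6017, -0.0606, 0.0492]
tcp_rot: [3.135, -0.193, -0.007]
contact_force: [0.1, 4.4, 2.7]
opening: 0.0131
```

>>> {"name": "move_arm", "arguments": {"targets": [[[0,0,0.003,0,0],[0,0,0.006,0,0],[0,0,0.009,0,0],[0,0,0.012,0,0],[0,0,0.015,0,0],[0,0,0.018,0,0],[0,0,0.021,0,0],[0,0,0.024,0,0],[0,0,0.027,0,0],[0,0,0.03,0,0]]]}}

```text
time_s: 22.35
position: [0.6013, -0.0636, 0.0492]
tcp_rot: [3.135, -0.193, -0.007]
contact_force: [2.0, 4.8, 3.6]
opening: 0.0135
```

>>> {"name": "move_arm", "arguments": {"targets": [[[0,0,0.003,0,0],[0,0,0.006,0,0],[0,0,0.009,0,0],[0,0,0.012,0,0],[0,0,0.015,0,0],[0,0,0.018,0,0],[0,0,0.021,0,0],[0,0,0.024,0,0],[0,0,0.027,0,0],[0,0,0.03,0,0]]]}}

```text
time_s: 23.35
position: [0.601, -0.0666, 0.0492]
tcp_rot: [3.135, -0.193, -0.008]
contact_force: [0.8, 4.5, 3.2]
opening: 0.0136
```

>>> {"name": "move_arm", "arguments": {"targets": [[[0,0,0.003,0,0],[0,0,0.006,0,0],[0,0,0.009,0,0],[0,0,0.012,0,0],[0,0,0.015,0,0],[0,0,0.018,0,0],[0,0,0.021,0,0],[0,0,0.024,0,0],[0,0,0.027,0,0],[0,0,0.03,0,0]]]}}

```text
time_s: 24.35
position: [0.6008, -0.068, 0.0492]
tcp_rot: [-3.134, 0.192, 0.007]
contact_force: [1.3, 9.4, 2.4]
opening: 0.0136
```

Contact: the total rose from about 4.5 to 9.4 N and the arm advanced less than commanded. The push is now about 5 N, so I'll increase it gently.

>>> {"name": "move_arm", "arguments": {"targets": [[[0,0,0.003,0,0],[0,0,0.006,0,0],[0,0,0.009,0,0],[0,0,0.012,0,0],[0,0,0.015,0,0],[0,0,0.018,0,0],[0,0,0.02,0,0],[0,0,0.02,0,0],[0,0,0.02,0,0],[0,0,0.02,0,0]]]}}

```text
time_s: 25.35
position: [0.6008, -0.0683, 0.0493]
tcp_rot: [-3.133, 0.19, 0.006]
contact_force: [1.3, 9.1, 3.1]
opening: 0.0138
```

```bash
python3 -c "
from h import *
plan(110,.0492)"
```

```text
now nose_x 107.0 y -0.1 z 49.3 mm jaw -6.94 toolz [-0.0039  0.0036 -1.    ] F lane -9.19 lat 0.15 z 3.09 t 25.35
shift [0.001 0.03  0.001] roll 0.0003 unit lane 10mm [-0.0001  0.1    -0.0003]
```

>>> {"name": "move_arm", "arguments": {"targets": [[[0,0,0.01,0,0],[0,0,0.015,0,0],[0,0,0.02,0,0],[0,0,0.023,0,0],[0,0,0.026,0,0],[0,0,0.029,0,0],[0,0,0.032,0,0],[0,0,0.032,0,0],[0,0,0.032,0,0],[0,0,0.032,0,0]]]}}

```text
time_s: 26.35
position: [0.6007, -0.069, 0.0494]
tcp_rot: [-3.13, 0.187, 0.006]
contact_force: [0.9, 12.0, 3.6]
opening: 0.0134
```

```bash
python3 -c "
from h import *
plan(110,.0492)"
```

```text
now nose_x 107.7 y -0.1 z 49.4 mm jaw -6.85 toolz [-0.0032  0.0064 -1.    ] F lane -11.97 lat -0.6 z 3.64 t 26.35
shift [0.001 0.023 0.002] roll 0.0008 unit lane 10mm [-0.0003  0.1    -0.0006]
```

Push is about 8 N (12 total less about 4 drag). I'll raise it to about 10 N and hold without a dip.

>>> {"name": "move_arm", "arguments": {"targets": [[[0,0,0.027,0,0],[0,0,0.03,0,0],[0,0,0.034,0,0],[0,0,0.034,0,0],[0,0,0.034,0,0],[0,0,0.034,0,0],[0,0,0.034,0,0],[0,0,0.034,0,0],[0,0,0.034,0,0],[0,0,0.034,0,0]]]}}

```text
time_s: 27.35
position: [0.6006, -0.0694, 0.0495]
tcp_rot: [-3.127, 0.184, 0.005]
contact_force: [0.5, 13.1, 3.2]
opening: 0.0136
```

>>> {"name": "move_arm", "arguments": {"targets": [[[0,0,0.031,0,0],[0,0,0.031,0,0],[0,0,0.031,0,0],[0,0,0.031,0,0],[0,0,0.031,0,0],[0,0,0.031,0,0],[0,0,0.031,0,0],[0,0,0.031,0,0],[0,0,0.031,0,0],[0,0,0.031,0,0]]]}}

```text
time_s: 28.35
position: [0.6007, -0.0696, 0.0497]
tcp_rot: [-3.124, 0.181, 0.004]
contact_force: [1.4, 12.4, 3.1]
opening: 0.0137
```

```bash
python3 -c "
from h import *
plan(108,.0492)
im=vision.grab_frame('side');crop('side',200,180,160,120,'s5',5,im)"
```

```text
now nose_x 108.3 y -0.1 z 49.7 mm jaw -6.64 toolz [-0.0017  0.0128 -0.9999] F lane -12.52 lat -0.14 z 3.15 t 28.35
shift [ 0.001 -0.003  0.005] roll 0.002 unit lane 10mm [-0.0006  0.1    -0.0013]
```

View pics/s5.png

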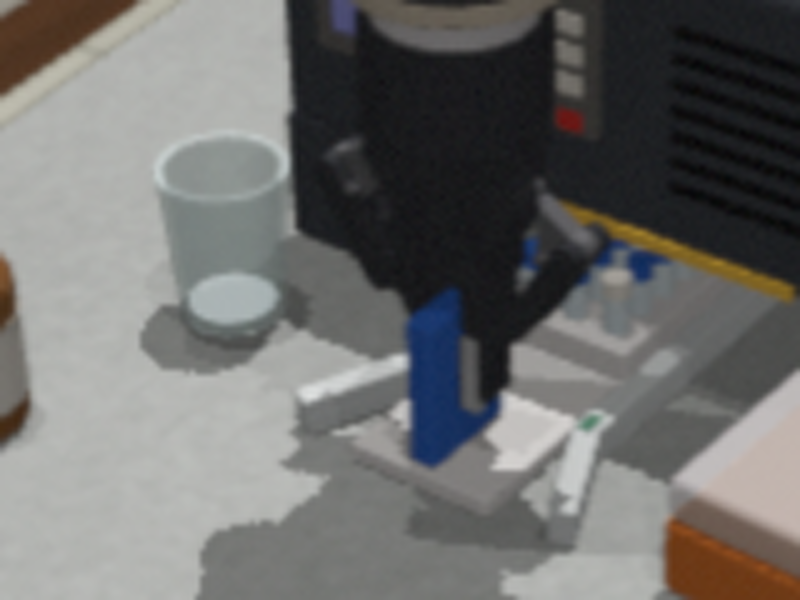

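The hold is done: about 1.8 s at a measured 12–13 N, so roughly 8–10 N on the buffer. The carrier looks flat and its front is under the hood. I'll ease the push off gradually before letting go, so the spring doesn't kick it back.

>>> {"name": "move_arm", "arguments": {"targets": [[[0,0,0.025,0,0],[0,0,0.02,0,0],[0,0,0.015,0,0],[0,0,0.01,0,0],[0,0,0.005,0,0],[0,0,0,0,0],[0,0,-0.005,0,0],[0,0,-0.01,0,0],[0,0,-0.013,0,0],[0,0,-0.015,0,0]]]}}

```text
time_s: 29.4
position: [0.6006, -0.0682, 0.0495]
tcp_rot: [-3.124, 0.181, 0.005]
contact_force: [2.0, 4.6, 0.4]
opening: 0.0137
```

```bash
python3 -c "
from h import *
plan(107,.0492)"
```

```text
now nose_x 106.9 y -0.3 z 49.5 mm jaw -6.65 toolz [-0.0022  0.0128 -0.9999] F lane -4.83 lat 1.43 z 0.38 t 29.4
shift [0.003 0.001 0.003] roll 0.002 unit lane 10mm [-0.0006  0.1    -0.0012]
```

>>> {"name": "move_arm", "arguments": {"targets": [[[0.1,0,0,0,0],[0.2,0,0,0,0],[0.3,0,0,0,0],[0.4,0,0,0,0],[0.5,0,0,0,0],[0.5,0,0,0,0],[0.5,0,0,0,0],[0.5,0,0,0,0],[0.5,0,0,0,0],[0.5,0,0,0,0]]]}}

```text
time_s: 30.4
position: [0.6006, -0.0682, 0.0495]
tcp_rot: [-3.124, 0.181, 0.005]
contact_force: [0.4, 0.3, 0.4]
opening: 0.0425
```

```bash
python3 -c "
from h import *
plan(107,.25)
im=vision.grab_frame('side');crop('side',200,180,160,120,'s6',5,im)"
```

```text
now nose_x 106.9 y -0.3 z 49.5 mm jaw -6.65 toolz [-0.0022  0.0127 -0.9999] F lane -0.38 lat 0.35 z 0.43 t 30.4
shift [-0.005 -0.024 -2.005] roll 0.002 unit lane 10mm [-0.0006  0.1    -0.0012]
```

View pics/s6.png

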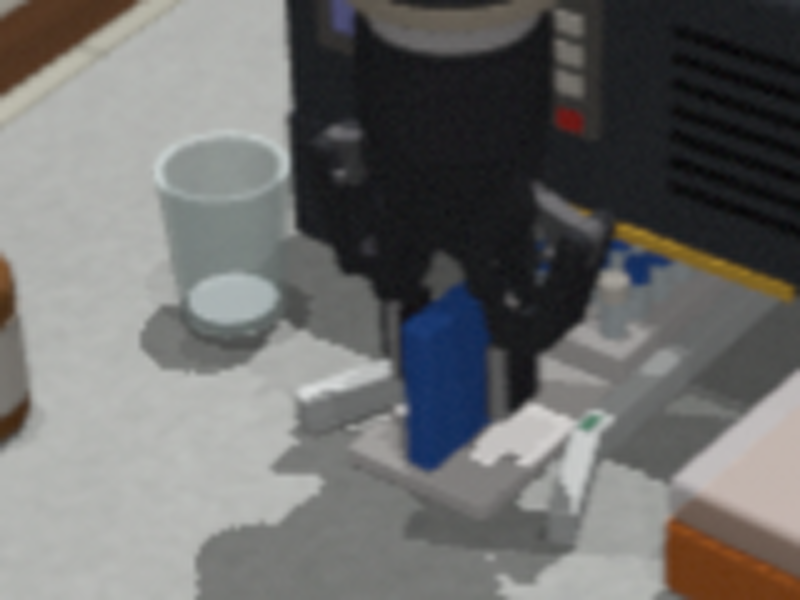

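Released: the opening is 42 mm, the force is zero, and the fin is free between the pads. I'll retreat straight up.

>>> {"name": "move_arm", "arguments": {"targets": [[[0.5,0,0,-0.05,0],[0.5,0,0,-0.12,0],[0.5,0,0,-0.22,0],[0.5,0,0,-0.33,0],[0.5,0,0,-0.45,0],[0.5,0,0,-0.57,0],[0.5,0,0,-0.7,0],[0.5,0,0,-0.8,0],[0.5,0,0,-0.9,0],[0.5,0,0,-1,0]]]}}

```text
time_s: 31.45
position: [0.6008, -0.0695, 0.1503]
tcp_rot: [-3.124, 0.181, 0.005]
contact_force: [0.2, -0.1, 0.1]
opening: 0.0431
```

>>> {"name": "move_arm", "arguments": {"targets": [[[0.5,0,-0.1,-0.1,0],[0.5,0,-0.2,-0.2,0],[0.5,0,-0.3,-0.3,0],[0.5,0,-0.4,-0.4,0],[0.5,0,-0.5,-0.5,0],[0.5,0,-0.6,-0.6,0],[0.5,0,-0.7,-0.7,0],[0.5,0,-0.8,-0.8,0],[0.5,0,-0.9,-0.9,0],[0.5,0,-1,-1,0]]]}}

```text
time_s: 32.45
position: [0.6127, 0.0294, 0.2523]
tcp_rot: [-3.124, 0.182, 0.005]
contact_force: [0.4, 0.5, 1.0]
opening: 0.0427
```

>>> {"name": "move_arm", "arguments": {"targets": [[[0.5,0,-0.1,0,0],[0.5,0,-0.2,0,0],[0.5,0,-0.3,0,0],[0.5,0,-0.4,0,0],[0.5,0,-0.5,0,0],[0.5,0,-0.6,0,0],[0.5,0,-0.7,0,0],[0.5,0,-0.8,0,0],[0.5,0,-0.9,0,0],[0.5,0,-1,0,0]]]}}

```text
time_s: 33.45
position: [0.6243, 0.1295, 0.2536]
tcp_rot: [-3.124, 0.182, 0.005]
contact_force: [0.4, 0.1, -0.1]
opening: 0.0421
```

```bash
python3 -c "
from h import *
plan(107,.25)
im=vision.grab_frame('side');crop('side',200,180,160,120,'s7',5,im)"
```

```text
now nose_x -92.2 y -0.8 z 253.6 mm jaw -6.65 toolz [-0.0023  0.0127 -0.9999] F lane -0.09 lat 0.35 z -0.09 t 33.45
shift [-0.004  1.993  0.011] roll 0.0019 unit lane 10mm [-0.0006  0.1    -0.0012]
```

View pics/s7.png

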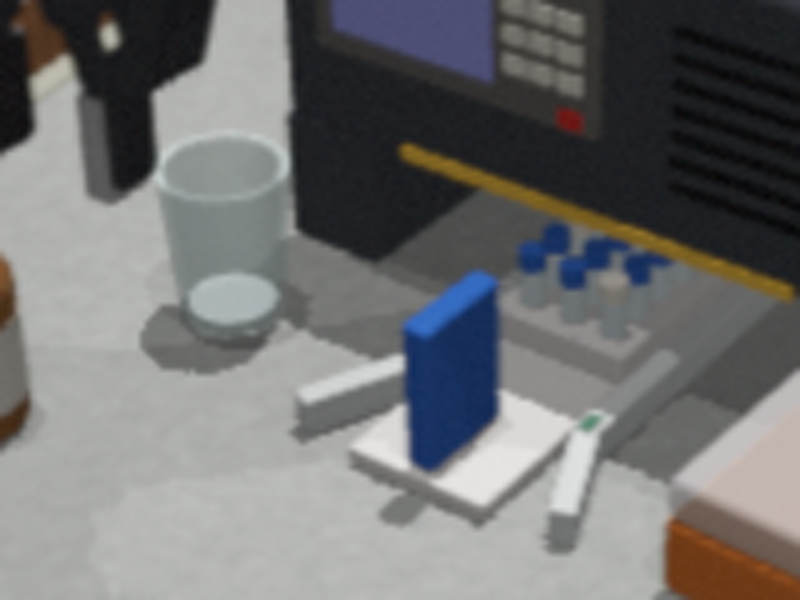

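```bash
python3 -c "
from h import *
S=lambda x,y:(200+(x+.5)/5-.5,180+(y+.5)/5-.5)
st=lambda p:(np.array([(p-ORG)@DX,(p-ORG)@DY])*1e3).round(1)
print('fin top',st(at_z('side',S(451,304),.08)))
l,r=st(at_z('side',S(353,448),.01)),st(at_z('side',S(480,508),.01))
print('rear corners z10',l,r,'nose from rear',(l+r)/2+[236,0])
print(env.close_job())"
```

```text
fin top [-106.1   -1. ]
rear corners z10 [-132.4   31.9] [-133.9  -34.4] nose from rear [102.85  -1.25]
the job is handed in; nothing more can be done
None
```

The carrier went in under the hood nose first, met the buffer, was pressed and let go, and I handed the job in at about 33.5 s. I believe it is resting against the buffer, but the last image check could not confirm that to the millimetre.

- **Sliding in:** I gripped the fin across its thickness, squared the carrier to the lane (about -97°) and slid it between the rails. Sideways force mostly stayed below about 2 N. From 81 mm I crept in 3 mm steps, and contact came with the nose at about station x = 105–106 mm.
- **Pressing:** I held a measured 12–13 N for about 1.8 s. Taking off about 4 N of sliding drag leaves roughly 8–10 N on the buffer. The spring estimate from 2.3–2.7 mm of compression gives 9–11 N.
- **Letting go:** I eased the push to about 4–5 N before opening the gripper, so the spring would not kick the carrier back. Then I went straight up and backed away.

**Last checks:**
- **What looked right:** The measured force is zero and the gripper is well clear. The carrier looks flat and between the rails. In the pictures the hood, beaker and tip box were undisturbed. The part of the bottle I could see had not moved.
- **What disagreed:** The final picture puts the nose at about 102–103 mm, while the arm's reading at release was about 107 mm. Camera and calibration error of 2–3 mm explains most of that. A gap of a millimetre or so from the buffer can't be ruled out.
- **Flatness while pressing:** The tool tilted about 0.7° and the fin rose about 0.5 mm, which may have lifted the carrier's rear very slightly until release.

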